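# Pump up the vacuum hold-down plate

## Task

Pump the red plunger knob of the vacuum plate straight down with your fingertips, stroke after stroke, letting it spring right back up each time, until the orange indicator pin has popped fully out of its black block and its green foot shows. Only push on the knob: never pull it up, do not touch the indicator pin, and leave the screen, bottle, steel tray and screwdriver where they are. Finish clear, with the plunger sprung back up.

Things in the scene. Friction and masses are not known exactly. Their poses are not given: they have to be found in the camera images.
- fixture: Aluminium plate, 190 (x) by 350 (y) by 12 mm, screwed to the table; origin at the centre of its underside, z up. On its -y end: a grey pump barrel (radius 28 mm, top 74 mm above the table), plunger axis at x -30, y -125 mm in the plate's frame, and a black block (42 by 42 mm, top 50 mm above the table), pin axis at x +48, y -125 mm. The screen lies on the rest.
- plunger (a joint): Travel of the red pump knob, m: 0 at rest (up), 0.030 at the lower stop, negative if pulled up. A spring (400 N/m, 12 N fully down) lifts it back at once when let go. Each full stroke raises the pin 6 mm (the first one 6 mm or less); strokes under 22 mm, or not let up to within 8 mm of the top, may raise nothing. Extra strokes do no harm.
- knob_top (a point): Centre of the flat top of the red plunger knob (a disc of 44 mm diameter, 16 mm thick); 120 mm above the table at rest, 90 mm when fully pressed. It moves with the plunger.
- pin (a joint): How far the indicator pin has risen, m: 0 is down, 0.030 is fully out. It starts somewhere from 0 to 0.013, rises with full strokes to 0.006, 0.012, 0.018, 0.024 and 0.030 in turn (3 to 5 strokes in all), and stays where it is between strokes.
- pin_tip (a point): Top of the indicator pin: an upright orange pin of 20 mm diameter with a green foot, the last 6 mm, that shows only when it is fully out. Its top stands 4 mm above the black block when down and 34 mm above it (84 mm above the table) when fully out.
- screen: Loose tablet screen, a black slab 162 by 228 by 6 mm lying flat on the plate; origin at the centre of its underside. Leave it alone.
- cleaner: Loose white cleaner bottle with a blue cap, standing on the table off the plate's -y end, 48 mm diameter, 115 mm tall; origin at the centre of its underside. Leave it alone.
- tray: Loose open steel screw tray on the table on the plate's +x side, 50 by 70 mm, 22 mm tall, 3 mm walls; origin at the centre of its underside. Leave it alone.
- driver: Loose screwdriver with a yellow handle, 160 mm long, lying on the table on the plate's +x side; its length is its own x axis. Leave it alone.

How it is judged:
By the outcome, as a careful person would: the job done as asked, in the order asked, and still so for the second after the job is handed in, with the robot touching nothing.
It also fails if it takes over 45 s, if anything falls off the work surface, if the arm or the gripper's body presses on something with over 40 N, if the wrist force passes 120 N, or if a joint passes its speed limit or range.

## Robot

A 7-joint arm with a two-finger parallel gripper is mounted at the origin on the work surface. World frame = base frame: x ahead of the robot, y to its left, z up, the work surface at z = 0. Lengths are in mm, angles in rad, forces in N, time in s.
With the tool pointing down it reaches from about 350 to 900 mm from the base axis. Payload 19.9 kg.
Tool frame: the origin (TCP) lies between the finger pads; the fingertips stand ahead of it and the grasp point (between the pads) lies 2 mm behind it (manip.tcp_to_tips is the z of the fingertips in the tool frame, in mm); z points along the fingers, y is the line along which they close (so a half turn about z gives the same grasp; the last joint's range is limited). The gripper opens to 85 mm and grips with 20 to 120 N. Pads are 22 mm wide; open, the fingers measure 114 mm over their backs; the gripper's body (76 mm by 85 mm) begins 54 mm behind the grasp point. The pads swing forward as they close: fully open they stand 13 mm farther back than shut.
Start: joints at [1.169, 0.417, -0.01, 1.614, 0.005, 1.111, -0.053], TCP at [220.049, -584.963, 248.26] pointing down, gripper open.
Joint ranges: [-2.81, 2.81], [-0.39, 2.02], [-1.27, 1.25], [0.06, 2.57], [-1.19, 4.33], [0.19, 2], [-2.82, 2.82]. Speed limits (rad/s): [1.89, 1.89, 2.39, 2.39, 3.01, 3.01, 3.01].

## Interface

Orientations are given as a 3x3 rotation matrix whose columns are the frame's x, y, z axes.
In Python, from plant import manip, cams gives the robot as it stands.
- The arm moves only by the tool arm_command, never from a script. Its argument "series" is a list of rows, each a list of 3 entries, a list of its own where there are three numbers: the opening, from 0 (shut) to 1 (fully open), then the shift along the tool's x, y, z in mm, then the turn about the tool's z in degrees. In form: [[gripper, [tx, ty, tz], twist], ...]. A call has 1 to 8 rows; each row shifts and turns the commanded pose from where the row before left it, along the tool's axes as they then stand; what a row does not reach is not made up. A row lasts 1/10 s, in which the tool goes at most 50 mm and 8.59 degrees, less where a joint would pass 70% of its speed; a pose out of reach is approached as far as the arm can. A call with a gripper value outside its range is refused whole. The fingers move at their own pace and stop on an object; "force" is the grip in N (left out, the last holds). Time passes only in rows, so rows that do not move let the fingers close. It gives the time, the measured TCP pose, the force, the opening and the grip force at its end, in the units of the state.
- manip.state(): the state, without advancing time (a new reading comes with each control period).
- cams.camera(name): name is "scene" or "top" or "wrist"; returns the picture (480x640x3 uint8, red, green, blue); there is no depth.
- cams.camera_params(name): a dict with "vfov" (degrees; the focal length in pixels is half the picture's height over the tangent of half this angle, whatever the lens; pixels are square), "cx", "cy" (the principal point, pixels), "D" ([k1, k2, p1, p2, k3] as OpenCV has them; the pictures are not rectified), "world_from_camera" (4x4, takes a point from camera to world coordinates); the wrist camera has in their place "T_tool_cam" (4x4, takes a point from camera to tool coordinates, whose origin is the TCP and whose axes are the flange's). Camera axes: x right, y down, z forward; pixel columns grow to the right and rows downward; lengths in mm; the calibration is good to about 2 mm. A picture is of the moment at which its call begins: read the wrist's pose just before it. camera_params takes no time and is no camera call.
- manip.sign_off(): hands the job in; it is judged then, once.
The state is a dict: "t": time; "qpos": joint angles; "joint_velocities": joint speeds; "joint_efforts": joint torques, N m; "ee_pos": TCP position; "tool_rot": TCP orientation; "contact_force": force on the tool from outside, world axes, zero at the start; "ft_torque": the same for the moment, N m; "grip_width": opening from 0.0 (shut) to 1.0 (fully open); "finger_force": force on a finger pad.
Only numpy, scipy, OpenCV 4.12 (cv2) and the standard library are available. Lean on these libraries where they do the work, as an engineer would, in place of code of your own. Each camera call takes 0.05 s, during which the arm holds its last target. There are 200 camera calls.

## Working session

There is one attempt and no reset: what is moved stays moved. The work goes in short steps, Python scripts to look and compute and a tool call to move; the robot and the scene stay as the last step left them, time stands still between calls to the robot, and variables do not carry over. Pictures are saved under pics/ and viewed, at most 10 in all, crops included, and the job is handed in when it is done.

Besides the shell and the picture viewer there is one more tool, called after "Request:" as name(argument=value, ...) on one line, values as JSON. arm_command: Moves the arm, as the interface text tells. Its arguments: {"type":"object","properties":{"series":{"type":"array","items":{"type":"array"}},"force":{"type":"number"}},"required":["series"]}

```bash
mkdir -p pics
cat > h.py <<'E'
import numpy as np, cv2
from plant import manip, cams
def K(p):
    f=240/np.tan(np.radians(p["vfov"])/2); return np.array([[f,0,p["cx"]],[0,f,p["cy"]],[0,0,1.]])
def ray(p,uv,T=None):
    T=np.array(p["world_from_camera"]) if T is None else T
    n=cv2.undistortPoints(np.array([[uv]],float),K(p),np.array(p["D"],float))[0,0]
    return T[:3,3],T[:3,:3]@np.array([n[0],n[1],1.])
def onz(p,uv,z,T=None):
    o,d=ray(p,uv,T); return o+d*(z-o[2])/d[2]
def blobs(im,lo,hi,minA=60):
    h=cv2.cvtColor(im,cv2.COLOR_RGB2HSV)
    m=cv2.inRange(h,lo,hi)
    n,l,s,c=cv2.connectedComponentsWithStats(m)
    return [(s[i].tolist(),c[i].round(1).tolist()) for i in range(1,n) if s[i,4]>=minA]
E
python3 - <<'E'
from h import *
s=manip.state(); print({k:np.round(v,3).tolist() for k,v in s.items()}, manip.tcp_to_tips)
for n in("scene","top"):
    im=cams.camera(n); cv2.imwrite(f"pics/{n}0.png",im[:,:,::-1]); p=cams.camera_params(n); print(p)
    for nm,lo,hi in(("red",(0,130,60),(7,255,255)),("red2",(173,130,60),(180,255,255)),("orange",(8,150,100),(20,255,255)),("green",(45,100,60),(80,255,255))):print(nm,blobs(im,lo,hi,30))
E
```

```text
{'t': 0.0, 'qpos': [1.169, 0.418, -0.01, 1.614, 0.005, 1.111, -0.053], 'joint_velocities': [-0.001, 0.001, -0.0, 0.0, 0.0, 0.0, -0.001], 'joint_efforts': [-0.003, -86.445, 0.676, -43.491, 0.019, 0.008, 0.0], 'ee_pos': [219.932, -584.691, 247.66], 'tool_rot': [[0.936, 0.352, -0.001], [0.352, -0.936, 0.001], [-0.0, -0.001, -1.0]], 'contact_force': [0.184, 0.665, 0.122], 'ft_torque': [0.016, -0.027, 0.036], 'finger_force': 0.0, 'grip_width': 1.004} 17.0
{'vfov': 46.07362948446736, 'cx': 317.1797429951949, 'cy': 237.32262057486673, 'D': array([0.0058753, 0.       , 0.       , 0.       , 0.       ]), 'world_from_camera': array([[-8.34415380e-01,  3.87285612e-01, -3.92123487e-01,
         1.06856407e+03],
       [ 5.50760168e-01,  5.59673834e-01, -6.19215985e-01,
         7.62861766e+02],
       [-2.03521860e-02, -7.32649339e-01, -6.80301943e-01,
         8.93128344e+02],
       [ 0.00000000e+00,  0.00000000e+00,  0.00000000e+00,
         1.00000000e+00]])}
red [([360, 0, 11, 8, 32], [364.7, 3.0]), ([351, 2, 10, 9, 32], [355.5, 6.7]), ([235, 13, 25, 13, 95], [245.7, 19.7]), ([275, 23, 16, 
[... 300 characters left out ...]
10, 9, 42], [568.8, 29.3]), ([549, 80, 45, 53, 1001], [568.5, 100.6])]
{'vfov': 50.93525320816778, 'cx': 333.891255501, 'cy': 243.85015684984063, 'D': array([-0.05336483,  0.        ,  0.        ,  0.        ,  0.        ]), 'world_from_camera': array([[ 2.14664217e-02, -9.91773662e-01,  1.26191111e-01,
         4.87826074e+02],
       [-9.99735419e-01, -2.02507518e-02,  1.09086913e-02,
         3.52977666e+01],
       [-8.26348785e-03, -1.26391894e-01, -9.91945968e-01,
         1.11222605e+03],
       [ 0.00000000e+00,  0.00000000e+00,  0.00000000e+00,
         1.00000000e+00]])}
red [([347, 280, 22, 22, 382], [357.7, 290.4])]
red2 []
orange [([346, 251, 8, 9, 56], [349.6, 254.9])]
green []
```

View pics/scene0.png

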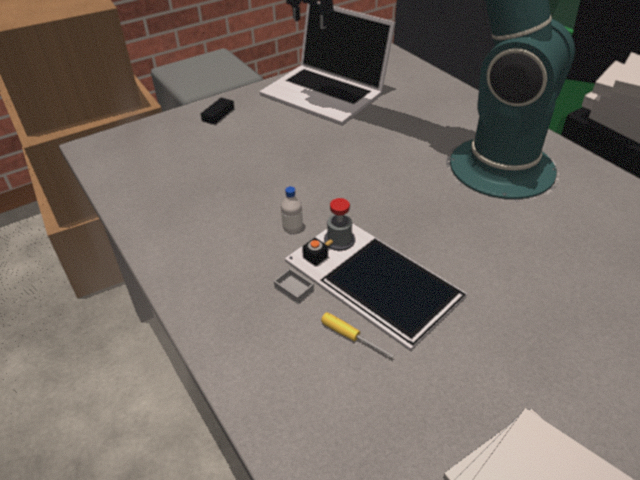

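View pics/top0.png

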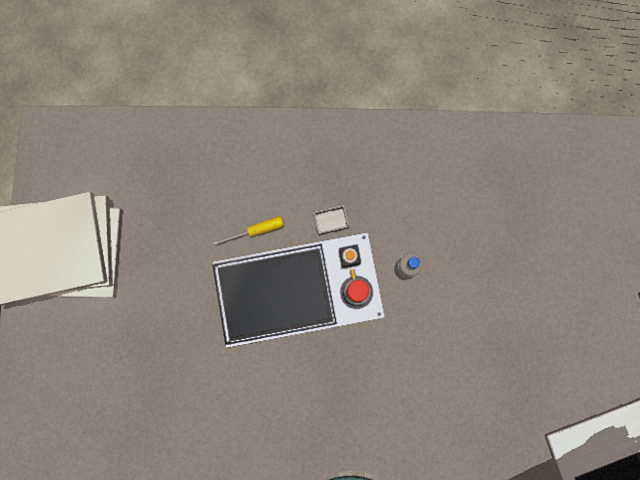

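Run:
```python
from h import *
t=cams.camera_params("top"); s=cams.camera_params("scene")
print("knob",onz(t,(357.7,290.4),120),onz(s,(339.2,205.5),120), onz(t,(347,290.4),120),onz(t,(369,290.4),120))
for z in(54,60,67):print("pin",z,onz(t,(349.6,254.9),z),onz(s,(314.6,243.1),z))
```

```text
knob [522.94326657  -2.47969832 120.        ] [528.99074667   2.42654634 120.        ] [522.50613164  18.5109949  120.        ] [523.40012858 -24.64689002 120.        ]
pin 54 [599.61851155  13.2779045   54.        ] [599.59378295  11.22550359  54.        ]
pin 60 [598.9846634   13.40275417  60.        ] [602.94705035  16.59991098  60.        ]
pin 67 [598.24517389  13.54841212  67.        ] [606.85919564  22.87005294  67.        ]
```

The pictures show the red knob at about (358,290) in the top view, the pin at (350,255), and the bottle at (411,265). The knob centre works out at about (523,-2). The knob-to-pin distance comes out at 78.1 mm against a nominal 78. I'll travel high with the gripper shut.

Request:
arm_command(series=[[0,[35,-31,0],0],[0,[35,-31,0],0],[0,[35,-31,0],0],[0,[35,-31,0],0],[0,[35,-31,0],0],[0,[35,-31,0],0],[0,[35,-31,0],0],[0,[35,-31,0],0]])

```text
t: 0.9
ee_pos: [395.2, -252.5, 248.3]
tool_rot: [[0.936, 0.352, -0.0], [0.352, -0.936, -0.0], [-0.0, 0.0, -1.0]]
contact_force: [2.4, -0.5, 0.0]
grip_width: -0.002
finger_force: 0.0
```

Request:
arm_command(series=[[0,[35,-32,0],0],[0,[35,-32,0],0],[0,[35,-32,0],0],[0,[35,-32,0],0],[0,[35,-32,0],0],[0,[34,-31,0],0],[0,[0,0,0],0],[0,[0,0,0],0]])

```text
t: 1.7
ee_pos: [523.1, -1.1, 247.8]
tool_rot: [[0.935, 0.354, -0.001], [0.354, -0.935, 0.0], [-0.001, -0.001, -1.0]]
contact_force: [-0.2, -0.2, -0.4]
grip_width: -0.004
finger_force: 0.0
```

Run:
```python
from h import *
s=manip.state(); print({k:np.round(s[k],3).tolist() for k in("t","ee_pos","tool_rot","contact_force","grip_width")})
R=np.array(s["tool_rot"]);p=np.array(s["ee_pos"])
print("shift",R.T@(np.array([523,-2,120+17])-p))
im=cams.camera("wrist"); cv2.imwrite("pics/w0.png",im[:,:,::-1]); c=cams.camera_params("wrist")
T=np.eye(4);T[:3,:3]=R;T[:3,3]=p;T=T@np.array(c["T_tool_cam"])
for nm,lo,hi,z in(("red",(0,130,60),(6,255,255),120),("orange",(8,150,100),(20,255,255),60)):
  for b in blobs(im,lo,hi,200):print(nm,b,onz(c,b[1],z,T))
```

```text
{'t': 1.7, 'ee_pos': [523.091, -1.12, 247.809], 'tool_rot': [[0.935, 0.354, -0.001], [0.354, -0.935, 0.0], [-0.001, -0.001, -1.0]], 'contact_force': [-0.238, -0.185, -0.38], 'grip_width': -0.004}
shift [ -0.30186818   0.86893375 110.80904121]
red ([295, 209, 59, 57, 2580], [323.8, 237.1]) [525.17147478  -3.69896928 120.        ]
orange ([328, 117, 22, 23, 400], [338.3, 128.0]) [600.72102012  11.91661936  60.        ]
```

The wrist view agrees to within 2 mm, so I'll descend to just above the knob and then do a first cautious stroke.

Request:
arm_command(series=[[0,[0.5,2,30],0],[0,[0,0,40],0],[0,[0,0,25],0],[0,[0,0,10],0],[0,[0,0,0],0],[0,[0,0,0],0]])

```text
t: 2.35
ee_pos: [524.9, -4.0, 144.4]
tool_rot: [[0.936, 0.351, 0.001], [0.351, -0.936, -0.0], [0.001, 0.001, -1.0]]
contact_force: [0.9, 0.1, 0.4]
grip_width: 0.004
finger_force: 0.0
```

Request:
arm_command(series=[[0,[0,0,8],0],[0,[0,0,8],0],[0,[0,0,8],0],[0,[0,0,8],0],[0,[0,0,2],0],[0,[0,0,0],0],[0,[0,0,0],0]])

```text
t: 3.05
ee_pos: [525.5, -3.8, 109.9]
tool_rot: [[0.936, 0.352, 0.002], [0.352, -0.936, -0.0], [0.002, 0.001, -1.0]]
contact_force: [2.4, -1.8, 11.8]
grip_width: 0.001
finger_force: 5.7
```

11.8 N means the knob is about 27–29 mm down. I'll press a touch more, let it up fully, and repeat.

Request:
arm_command(series=[[0,[0,0,2],0],[0,[0,0,0],0],[0,[0,0,-12],0],[0,[0,0,-12],0],[0,[0,0,-13],0],[0,[0,0,0],0],[0,[0,0,0],0]])

```text
t: 3.75
ee_pos: [524.2, -3.7, 144.2]
tool_rot: [[0.936, 0.352, -0.0], [0.352, -0.936, -0.0], [-0.0, 0.0, -1.0]]
contact_force: [0.4, -0.3, 0.5]
grip_width: -0.002
finger_force: 0.0
```

Request:
arm_command(series=[[0,[0,0,10],0],[0,[0,0,10],0],[0,[0,0,10],0],[0,[0,0,7],0],[0,[0,0,0],0],[0,[0,0,0],0],[0,[0,0,0],0]])

```text
t: 4.45
ee_pos: [524.7, -3.6, 107.0]
tool_rot: [[0.936, 0.352, 0.001], [0.352, -0.936, -0.0], [0.0, 0.0, -1.0]]
contact_force: [-1.6, -1.2, 18.3]
grip_width: -0.001
finger_force: 9.1
```

Request:
arm_command(series=[[0,[0,0,-12],0],[0,[0,0,-12],0],[0,[0,0,-13],0],[0,[0,0,0],0],[0,[0,0,0],0]])

```text
t: 4.95
ee_pos: [524.0, -3.7, 143.8]
tool_rot: [[0.936, 0.352, -0.001], [0.352, -0.936, -0.0], [-0.001, -0.0, -1.0]]
contact_force: [-0.7, 0.3, -0.2]
grip_width: -0.001
finger_force: 0.0
```

```bash
cat > look.py <<'E'
from h import *
import sys
s=manip.state();print(s["t"],np.round(s["ee_pos"],1))
for n in("scene","top"):
    im=cams.camera(n); p=cams.camera_params(n)
    print(n,"red",blobs(im,(0,130,60),(7,255,255),200),"or",blobs(im,(8,150,100),(20,255,255),30),"gr",[b for b in blobs(im,(40,80,50),(85,255,255),5) if 250<b[1][0]<400])
    if n=="scene": cv2.imwrite(f"pics/{sys.argv[1]}.png",cv2.resize(im[170:290,240:400],None,fx=5,fy=5)[:,:,::-1])
E
python3 look.py s1
```

```text
4.95 [524.   -3.7 143.8]
scene red [] or [([311, 236, 8, 11, 69], [314.5, 240.7])] gr [([351, 4, 4, 4, 6], [352.5, 5.2])]
top red [] or [] gr [([386, 236, 7, 5, 12], [388.8, 238.1]), ([392, 239, 4, 4, 8], [393.4, 240.0]), ([397, 241, 6, 5, 9], [399.3, 243.1]), ([378, 242, 5, 3, 6], [380.2, 243.0]), ([364, 246, 3, 3, 5], [365.2, 246.8]), ([371, 246, 3, 4, 5], [371.8, 247.8]), ([379, 246, 4, 8, 11], [381.1, 249.0]), ([335, 249, 12, 10, 30], [339.7, 253.6]), ([353, 248, 5, 4, 8], [354.9, 249.5]), ([357, 249, 8, 8, 19], [360.1, 252.5]), ([323, 250, 7, 5, 12], [326.8, 251.2]), ([339, 250, 3, 3, 5], [339.8, 251.0]), ([348, 250, 5, 2, 6], [350.0, 250.5]), ([364, 250, 3, 5, 6], [365.3, 252.3]), ([371, 251, 3, 5, 7], [372.0, 253.3]), ([331, 253, 3, 3, 6], [332.3, 254.0]), ([349, 253, 5, 3, 8], [351.1, 254.2]), ([366, 253, 4, 7, 12], [367.6, 255.8]), ([375, 252, 3, 4, 5], [375.8, 253.4]), ([342, 255, 6, 10, 20], [344.6, 259.8]), ([386, 255, 4, 6, 8], [387.8, 257.6]), ([392, 255, 5, 4, 8], [393.8, 256.2]), ([328, 257, 2, 5, 7], [328.7, 259.4]), ([331, 257, 4, 3, 6], [332.7, 258.3]), ([359, 257,
[... 4997 characters left out ...]
, 6, 7], [361.6, 418.9]), ([370, 417, 2, 4, 5], [370.4, 418.6]), ([389, 420, 5, 5, 7], [391.0, 422.1]), ([360, 424, 5, 5, 8], [362.4, 425.9]), ([379, 426, 11, 13, 38], [384.8, 432.1]), ([368, 434, 4, 2, 5], [369.2, 434.6]), ([373, 434, 3, 5, 7], [374.1, 436.3]), ([370, 437, 5, 10, 17], [371.6, 441.6]), ([379, 438, 4, 4, 7], [380.6, 439.4]), ([366, 442, 7, 13, 24], [368.4, 449.3]), ([374, 444, 2, 6, 6], [374.8, 446.5]), ([389, 458, 6, 7, 17], [392.2, 460.5]), ([385, 462, 6, 3, 9], [387.7, 462.6]), ([387, 467, 12, 13, 43], [392.5, 474.9]), ([380, 469, 8, 6, 15], [383.9, 471.2]), ([389, 468, 3, 4, 6], [389.8, 469.5]), ([375, 473, 4, 5, 8], [377.0, 474.5]), ([373, 476, 4, 4, 7], [374.4, 477.7])]
```

The pin has risen: its top row went from 240 to 236 in the scene view. Three more strokes like the second, then I'll look from clear.

Request:
arm_command(series=[[0,[0,0,10],0],[0,[0,0,10],0],[0,[0,0,10],0],[0,[0,0,7],0],[0,[0,0,0],0],[0,[0,0,0],0],[0,[0,0,0],0]])

```text
t: 5.75
ee_pos: [524.8, -3.6, 107.0]
tool_rot: [[0.936, 0.352, 0.001], [0.352, -0.936, -0.0], [0.001, 0.0, -1.0]]
contact_force: [-1.5, -0.6, 15.7]
grip_width: 0.002
finger_force: 7.5
```

Request:
arm_command(series=[[0,[0,0,-12],0],[0,[0,0,-12],0],[0,[0,0,-13],0],[0,[0,0,0],0],[0,[0,0,0],0]])

```text
t: 6.25
ee_pos: [524.1, -3.7, 143.9]
tool_rot: [[0.936, 0.352, -0.0], [0.352, -0.936, -0.0], [-0.0, -0.0, -1.0]]
contact_force: [-0.6, -0.7, -0.8]
grip_width: 0.003
finger_force: 0.0
```

Request:
arm_command(series=[[0,[0,0,10],0],[0,[0,0,10],0],[0,[0,0,10],0],[0,[0,0,7],0],[0,[0,0,0],0],[0,[0,0,0],0],[0,[0,0,0],0]])

```text
t: 6.95
ee_pos: [524.7, -3.6, 107.0]
tool_rot: [[0.936, 0.352, 0.001], [0.352, -0.936, -0.0], [0.0, 0.0, -1.0]]
contact_force: [-1.7, -0.7, 17.3]
grip_width: 0.004
finger_force: 9.1
```

Request:
arm_command(series=[[0,[0,0,-12],0],[0,[0,0,-12],0],[0,[0,0,-13],0],[0,[0,0,0],0],[0,[0,0,0],0]])

```text
t: 7.45
ee_pos: [524.0, -3.7, 143.8]
tool_rot: [[0.936, 0.352, -0.001], [0.352, -0.936, -0.0], [-0.001, -0.0, -1.0]]
contact_force: [1.2, 1.2, 0.0]
grip_width: 0.0
finger_force: 0.0
```

Request:
arm_command(series=[[0,[0,0,10],0],[0,[0,0,10],0],[0,[0,0,10],0],[0,[0,0,7],0],[0,[0,0,0],0],[0,[0,0,0],0],[0,[0,0,0],0]])

```text
t: 8.15
ee_pos: [524.7, -3.6, 107.0]
tool_rot: [[0.936, 0.352, 0.0], [0.352, -0.936, -0.0], [0.0, 0.0, -1.0]]
contact_force: [-1.2, -1.2, 18.7]
grip_width: 0.001
finger_force: 9.1
```

Request:
arm_command(series=[[0,[0,0,-12],0],[0,[0,0,-12],0],[0,[0,0,-13],0],[0,[0,0,0],0],[0,[0,0,0],0]])

```text
t: 8.65
ee_pos: [524.0, -3.6, 143.8]
tool_rot: [[0.936, 0.352, -0.001], [0.352, -0.936, -0.0], [-0.001, -0.0, -1.0]]
contact_force: [0.0, -0.5, -0.9]
grip_width: 0.0
finger_force: 0.0
```

```bash
sed -i 's/("scene","top")/("scene",)/' look.py; python3 look.py s2
```

```text
8.65 [524.   -3.6 143.8]
scene red [] or [([311, 232, 8, 13, 79], [314.3, 237.4])] gr []
```

View pics/s2.png

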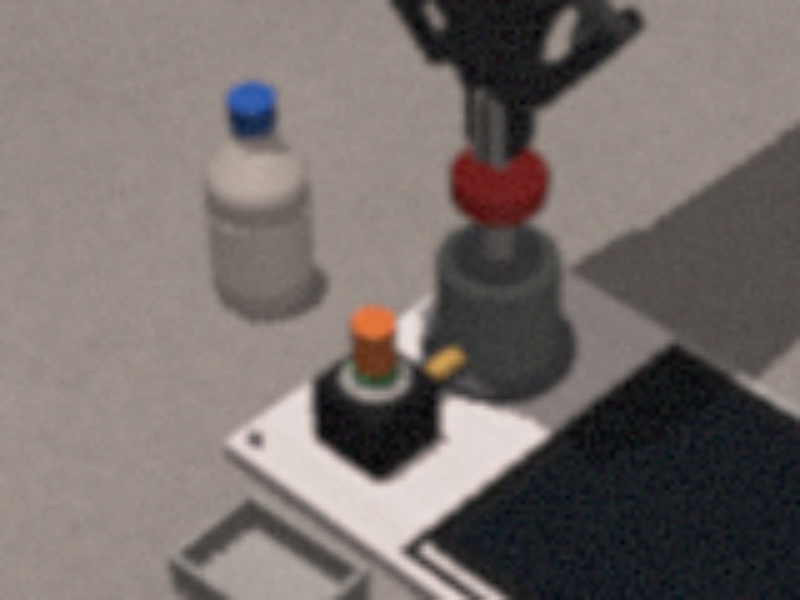

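The crop shows the pin up with its green foot visible at crop (375,378), and the knob up. An extra stroke does no harm, so I'll add one for certainty and then lift clear.

Request:
arm_command(series=[[0,[0,0,10],0],[0,[0,0,10],0],[0,[0,0,10],0],[0,[0,0,7],0],[0,[0,0,0],0],[0,[0,0,0],0],[0,[0,0,0],0]])

```text
t: 9.4
ee_pos: [524.7, -3.6, 107.0]
tool_rot: [[0.936, 0.352, 0.001], [0.352, -0.936, -0.0], [0.001, 0.0, -1.0]]
contact_force: [-2.4, -0.8, 15.2]
grip_width: -0.001
finger_force: 8.3
```

Request:
arm_command(series=[[0,[0,0,-12],0],[0,[0,0,-12],0],[0,[0,0,-25],0],[0,[0,0,-40],0],[0,[0,0,-30],0],[0,[0,0,-20],0],[0,[0,0,0],0],[0,[0,0,0],0]])

```text
t: 10.2
ee_pos: [524.0, -3.7, 245.3]
tool_rot: [[0.936, 0.352, -0.001], [0.352, -0.936, -0.0], [-0.001, -0.0, -1.0]]
contact_force: [-0.0, -1.0, -1.0]
grip_width: -0.0
finger_force: 0.0
```

```bash
python3 look.py s3
```

```text
10.2 [524.   -3.7 245.3]
scene red [] or [([311, 232, 8, 12, 73], [314.3, 237.0])] gr []
```

View pics/s3.png

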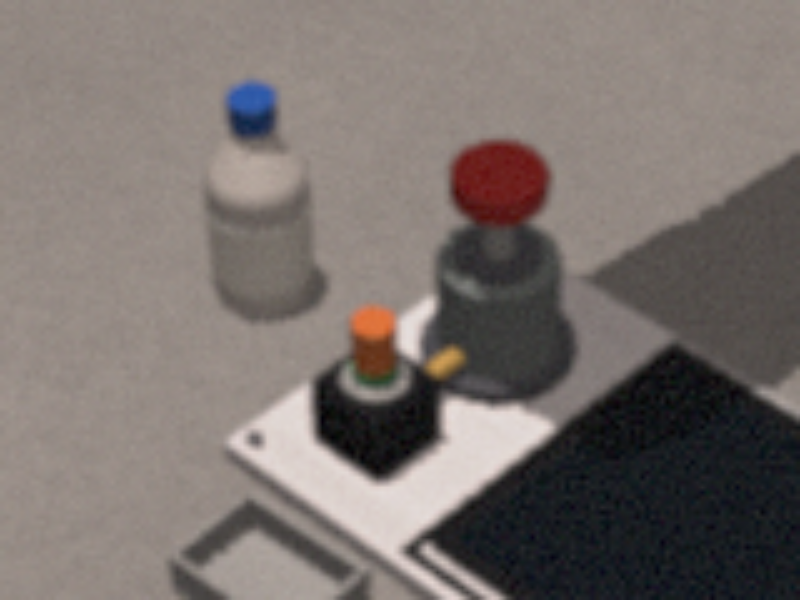

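The pin top did not move with the extra stroke (still at crop (374,322)), so it is fully out. The green foot shows at (375,378), the knob is fully up at (500,182), and the arm is clear.

```bash
python3 -c "
from plant import manip
print(manip.sign_off())"
```

```text
the job is handed in; nothing more can be done
None
```

The job is handed in after six strokes: the pin is fully out with its green foot showing, the knob has sprung back up, and the arm is clear; only the knob was pushed.

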